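# Try the lid of the jeweller's stock chest, free its catch if caught, and hold it open

## Robot

A 6-joint arm with a two-finger parallel gripper is mounted at the origin on the work surface. World frame = base frame: x ahead of the robot, y to its left, z up, the work surface at z = 0. Lengths are in m, angles in rad, forces in N, time in s.
With the tool pointing down it reaches from about 0.3 to 0.775 m from the base axis. Payload 14.6 kg.
Tool frame: the origin (TCP) lies on the front face of the gripper's body, between the roots of the fingers; the fingertips stand 97 mm ahead of it and the grasp point (between the pads) lies 78 mm ahead of it; z points along the fingers, y is the line along which they close (so a half turn about z gives the same grasp; the last joint's range is limited). The gripper opens to 94 mm and grips with 3 to 60 N. Pads are 16 mm wide; open, the fingers measure 119 mm over their backs; the gripper's body (75 mm by 177 mm) begins 78 mm behind the grasp point.
Start: joints at [-1.244, 0.3, 1.521, -0, 1.321, -0.067], TCP at [0.211, -0.508, 0.303] pointing down, gripper open.
Joint ranges: [-3.03, 3.03], [-0.79, 2.21], [0.23, 2.52], [-1.04, 4.18], [0, 3.07], [-2.55, 2.55]. Speed limits (rad/s): [2.22, 2.22, 2.57, 3.14, 3.14, 3.14].

## Interface

Orientations are given as a 3x3 rotation matrix whose columns are the frame's x, y, z axes.
In Python, from workcell import status, get_image, close_job gives the robot as it stands.
- The arm moves only by the tool servo_tool, never from a script. Its argument "increments" is a list of rows, each a list of 3 entries, a list of its own where there are three numbers: the shift along the tool's x, y, z scaled (see below), then the turn, a rotation vector about the tool's x, y, z scaled (see below), then the opening, from 0 (shut) to 1 (fully open). In form: [[[tx, ty, tz], [ax, ay, az], grip], ...]. A call has exactly 5 rows; each row shifts and turns the commanded pose from where the row before left it, along the tool's axes as they then stand; what a row does not reach is not made up. The controller multiplies each number of a shift by 30 mm and each number of a turn by 8 degrees. A row lasts 1/8 s, in which the tool goes at most 62.5 mm and 10.7 degrees, less where a joint would pass 70% of its speed; a pose out of reach is approached as far as the arm can. A call with a number of a shift or a turn outside -1 to 1 is refused whole. A call with a gripper value outside its range is refused whole. The fingers move at their own pace and stop on an object; "force" is the grip in N (left out, the last holds). Time passes only in rows, so rows that do not move let the fingers close, or fill a call up. It gives the time, the measured TCP pose, the force, the opening and the grip force at its end, in the units of the state.
- status.get_obs(): the state, without advancing time (a new reading comes with each control period).
- get_image(name): name is "scene" or "top" or "wrist"; returns a dict with "img" (480x640x3 uint8, blue, green, red), "range_z" (480x640 float32, m along the optical axis (not along the pixel's ray), 0 where there is no reading), "fx", "fy", "cx", "cy" (pixels), "xyz" and "rotation" of the camera in the world. Camera axes: x right, y up, looking along -z (the intrinsics and any distortion apply to the point x, -y, -z); pixel columns grow to the right and rows downward; lengths in m; the calibration is good to about 2 mm. A picture is of the moment at which its call begins.
- close_job(): hands the job in; it is judged then, once.
The state is a dict: "t": time; "joints": joint angles; "joint_vel": joint speeds; "joint_efforts": joint torques, N m; "eef_pos": TCP position; "tool_rot": TCP orientation; "force": force on the tool from outside, world axes, zero at the start; "moment": the same for the moment, N m; "finger_gap": finger opening in m; "grip_force": force on a finger pad.
Only numpy, scipy, OpenCV 4.12 (cv2) and the standard library are available. Lean on these libraries where they do the work, as an engineer would, in place of code of your own. Each camera call takes 0.05 s, during which the arm holds its last target. There are 200 camera calls.

## Task

Before touching the thumb catch, tug the lid of the wooden stock chest up by its grip to learn whether it is caught; if it will not open, slide the thumb catch back to release it. Then raise the lid to half-way or more (at least 45 degrees) and finish while still holding it open and steady, since it falls shut by itself. Leave the other things on the bench where they are.

Things in the scene. Friction and masses are not known exactly. Their poses are not given: they have to be found in the camera images.
- chest: dark wooden chest, fixed to the bench, 205 mm deep (its x), 220 mm wide (its y), its top 85 mm above the bench. Origin: on the bench under the chest's middle; its own x axis points from the front edge (near the robot) to the lid's hinge at the back, y along the front to the left, z up. The front 45 mm of the top is a fixed deck that carries the thumb catch; behind it is the lid, flush with the deck (top of both 85 mm above the bench).
- lid (a joint): angle of the lid in rad: 0 shut, grows as the front edge rises, stop at 1.25. The lid is a 147 x 218 x 10 mm wooden plate of 0.4 kg, hinged along its back edge; it takes about 3 N up at the grip to lift it and it falls shut by itself from any angle. If the bolt inside is caught, the lid lifts only about 0.03 rad (4 mm at its front edge) and then stops hard; if not, it rises freely. The bolt is hidden and the thumb catch looks the same in both cases.
- lid_grip (a point): centre of the lid's grip, a dark wooden upright fin on the lid's mid-line: 36 mm long (along the chest's x), 16 mm thick (along the chest's y), 36 mm tall, so its foot on the lid is 18 mm below this point and its top 18 mm above it when the lid is shut. Pinched across its thickness it can turn between the pads as the lid rises. It turns with the lid.
- lid_hinge (a point): point on the lid's hinge axis (mid-width, 80 mm above the bench); the axis runs along the chest's y. The grip's centre circles round it: with the lid shut it lies 115 mm in front (towards chest -x) and 23 mm above. A pad grip on the fin can stay upright, or tilt with the lid, along this arc.
- catch (a joint): travel of the thumb catch in m: 0 home (always at the start), 0.018 at its end stop, growing along the chest's +y (left). It needs about 2 to 4 N and stays where it is left. On its way it pushes the hidden bolt along; if the lid was caught it is free once the catch is past about 0.010, surely at 0.014 or more.
- catch_top (a point): centre of the top face of the thumb catch, a dark steel upright block 24 mm (chest's x) by 16 mm (chest's y), 24 mm tall above the deck. Pinch it across its 16 mm or push its side. It moves with the catch.
- block_mid (a point): bystander: centre of a loose steel bench block 65 x 65 x 22 mm lying left of the chest.
- mallet_mid (a point): bystander: middle of the handle of a loose wooden mallet about 240 mm long lying right of the chest.
- jar_mid (a point): bystander: centre of a loose glass jar 48 mm across, 55 mm tall, behind the chest.

How it is judged:
On the way:
1. the lid has been tugged up (through its play or farther) with the thumb catch still home (value of joint lid above 0.012 rad and value of joint catch below 0.003 m and contact force between the fingers and lid above 0.5 N), for 0.05 s.
At the end, for the whole second after the job is handed in: the lid is open by 0.70 rad (40 degrees) or more, still (under 0.1 rad/s), and the fingers are holding it (contact over 0.5 N) (value of joint lid above 0.7 rad and velocity of joint lid between -0.1 and 0.1 rad/s and contact force between the fingers and lid above 0.5 N); the arm keeps its last pose, push and grip.
It fails at once if a bystander (bench block, mallet, jar) is moved more than 25 mm (distance of any of block_mid, mallet_mid, jar_mid from where it was at the start of the episode above 0.025 m).
It also fails if it takes over 51 s, if anything falls off the work surface, if the arm or the gripper's body presses on something with over 40 N, if the wrist force passes 120 N, or if a joint passes its speed limit or range.

## Working session

There is one attempt and no reset: what is moved stays moved. The work goes in short steps, Python scripts to look and compute and a tool call to move; the robot and the scene stay as the last step left them, time stands still between calls to the robot, and variables do not carry over. Pictures are saved under pics/ and viewed, at most 10 in all, crops included, and the job is handed in when it is done.

Besides the shell and the picture viewer there is one more tool, called after "Request:" as a command line: name --argument value ..., lists and objects as JSON in quotes. servo_tool: Moves the arm, as the interface text tells. Shifts and turns lie within -1 to 1; 1 stands for 30 mm of shift or 8 degrees of turn. Its arguments: {"type":"object","properties":{"increments":{"type":"array","items":{"type":"array"}},"force":{"type":"number"}},"required":["increments"]}

```bash
mkdir -p pics; ls
python3 - <<'E'
from workcell import status, get_image
import cv2,pickle
for n in("scene","top"):
    d=get_image(n); cv2.imwrite(f"pics/{n}0.png",d["img"]); pickle.dump(d,open(f"pics/{n}0.pkl","wb"))
    print(n,d["xyz"],d["rotation"],d["fx"],d["cx"],d["cy"])
o=status.get_obs();print(o["t"],o["eef_pos"],o["tool_rot"],o["finger_gap"],o["force"])
E
```

```text
pics
scene [ 1.10060581 -0.56269047  0.78193973] [[ 0.77424301 -0.42683539  0.46728933]
 [ 0.63288576  0.52431366 -0.56969361]
 [-0.00184078  0.73682205  0.67608422]] 515.3241157887014 319.6250398038739 244.83593484511857
top [0.49396736 0.02789081 0.94359359] [[ 0.01448531  0.98822141 -0.15234378]
 [-0.99986229  0.01554966  0.00579733]
 [ 0.00809794  0.15223883  0.98831056]] 522.1881914695794 322.33285956792525 242.86536064439417
0.1 [ 0.21098749 -0.50777495  0.30218289] [[ 9.23477587e-01  3.83652257e-01 -3.02853627e-04]
 [ 3.83652370e-01 -9.23477135e-01  9.16729088e-04]
 [ 7.20267844e-05 -9.62769278e-04 -9.99999534e-01]] 0.09424675296826292 [-0.03919943  0.07907383  0.14827562]
```

View pics/top0.png

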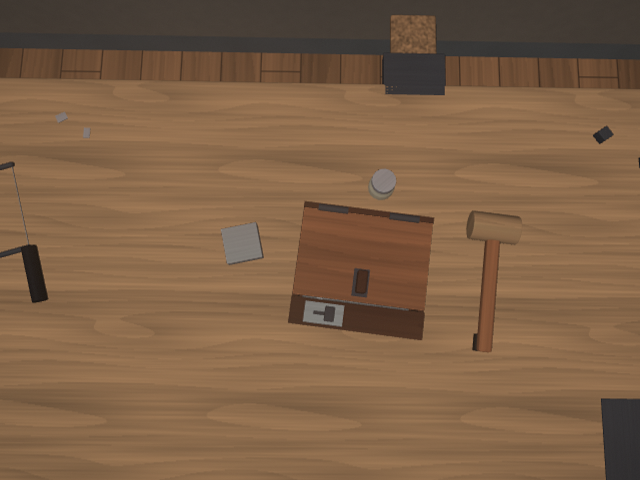

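View pics/scene0.png

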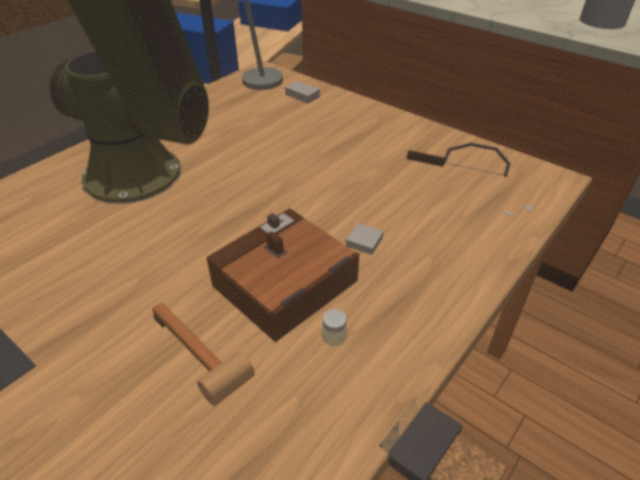

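The top view shows the chest with corners near (304,203), (433,217), (422,338) and (289,323). The fin is at about (361,282) and the catch at about (329,314), with its slot to the left. The block is left at (242,243), the mallet right at (487,290), and the jar behind at (383,184).

```bash
cat > h.py <<'E'
import numpy as np,cv2
def cloud(d):
    v,u=np.mgrid[0:480,0:640]; z=d["range_z"]
    p=np.stack([(u-d["cx"])/d["fx"]*z,-(v-d["cy"])/d["fy"]*z,-z],-1)
    return p@np.array(d["rotation"]).T+np.array(d["xyz"])
def ray(d,uv,h):
    r=np.array(d["rotation"])@np.array([(uv[0]-d["cx"])/d["fx"],-(uv[1]-d["cy"])/d["fy"],-1]); o=np.array(d["xyz"])
    return o+r*(h-o[2])/r[2]
E
python3 - <<'E'
from h import *; import pickle
for n in("top","scene"):
    d=pickle.load(open(f"pics/{n}0.pkl","rb")); P=cloud(d)
    reg=(P[...,0]>.3)&(P[...,0]<.65)&(abs(P[...,1])<.2)&(d["range_z"]>0)
    m=reg&(P[...,2]>.07)&(P[...,2]<.095)
    c=cv2.findContours(m.astype(np.uint8),0,2)[0]; c=max(c,key=cv2.contourArea)
    r=cv2.minAreaRect(np.array([ray(d,q[0],.085)[:2]*1000 for q in c],np.float32));print(n,"top rect",r,np.median(P[m][:,2]))
    m=(reg&(P[...,2]>.097)).astype(np.uint8)
    k,l,s,ce=cv2.connectedComponentsWithStats(m)
    for i in range(1,k):
        if s[i,4]<8: continue
        q=P[l==i]; h=np.percentile(q[:,2],90); t=q[q[:,2]>h-.006]
        print(s[i],ce[i],"h",h,"top mean",t.mean(0),cv2.minAreaRect((t[:,:2]*1000).astype(np.float32)))
    for uv in ([(304,203),(433,217),(422,338),(289,323)] if n=="top" else []): print(ray(d,uv,.085))
d=pickle.load(open("pics/top0.pkl","rb"))
cv2.imwrite("pics/c.png",cv2.resize(d["img"][260:345,280:440],None,fx=5,fy=5,interpolation=cv2.INTER_CUBIC))
E
```

```text
top top rect ((571.8184204101562, -41.33502197265625), (219.54052734375, 179.851806640625), 83.64865112304688) 0.08446452820847927
[355 269  14  24 246] [361.5        280.83739837] h 0.12179074123010097 top mean [ 0.56168447 -0.04025888  0.11989524] ((562.054443359375, -40.520259857177734), (15.891030311584473, 35.67037582397461), 83.4301528930664)
[324 306  11  16 152] [329.01973684 313.16447368] h 0.11135956932959892 top mean [0.51009028 0.010726   0.10953829] ((510.16741943359375, 10.607544898986816), (15.742657661437988, 23.747024536132812), 83.69615936279297)
[0.69370709 0.05468874 0.085     ]
[ 0.67318599 -0.16234658  0.085     ]
[ 0.4728684  -0.14092355  0.085     ]
[0.49377002 0.07508821 0.085     ]
scene top rect ((573.4003295898438, -47.55146026611328), (228.4808349609375, 191.77386474609375), 83.59202575683594) 0.08607744695451836
[267 213  13  13 117] [272.8034188  218.67521368] h 0.11269703380385501 top mean [0.50842231 0.00742813 0.11081367] ((506.2712097167969, 8.612405776977539), (17.042205810546875, 25.872791290283203), 83.1765365600586)
[266 231  17  21 240] [274.19166667 240.4875    ] h 0.12266419847472007 top mean [ 0.56071235 -0.04387574  0.12111068] ((559.6162719726562, -42.8276252746582), (17.146860122680664, 38.07020950317383), 84.97388458251953)
```

View pics/c.png

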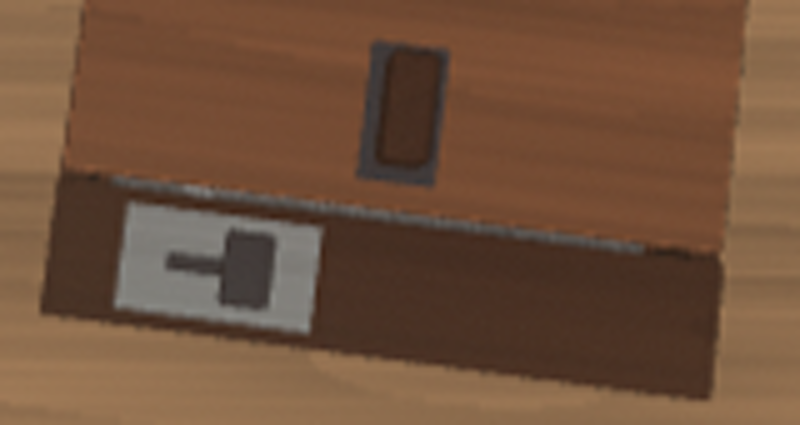

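The crop shows the fin centred at (410,108) and the catch at (247,270), at the right end of its slot, which is home. Both views put the chest's yaw at about -6.4° and the fin at about (0.562, -0.041). I'm turning the tool to match that yaw and moving towards the fin.

Request:
servo_tool --increments '[[[0.5, -1, 0], [0, 0, 0.9], 1], [[0.5, -1, 0], [0, 0, 0.9], 1], [[0.5, -1, 0.5], [0, 0, 0.9], 1], [[0.5, -1, 0.5], [0, 0, 0.93], 1], [[0.5, -1, 0], [0, 0, 0], 1]]' --force 30

```text
t: 0.72
eef_pos: [0.2633, -0.35, 0.2716]
tool_rot: [[0.993, -0.115, -0.001], [-0.115, -0.993, 0.002], [-0.001, -0.002, -1.0]]
force: [0.5, 0.3, 0.7]
finger_gap: 0.094
grip_force: 0.0
```

Request:
servo_tool --increments '[[[0.5, -1, 0], [0, 0, 0], 1], [[0.5, -1, 0], [0, 0, 0], 1], [[0.5, -1, 0], [0, 0, 0], 1], [[0.5, -1, 0], [0, 0, 0], 1], [[0.5, -1, 0], [0, 0, 0], 1]]'

```text
t: 1.35
eef_pos: [0.3551, -0.2097, 0.2725]
tool_rot: [[0.994, -0.113, -0.0], [-0.113, -0.994, 0.0], [-0.0, -0.0, -1.0]]
force: [-0.1, -0.8, 0.0]
finger_gap: 0.0939
grip_force: 0.0
```

```bash
cat >> h.py <<'E'
def to(x,y,z):
    """report tool-frame shift to a TCP target in units of 30 mm, and yaw/state"""
    from workcell import status
    o=status.get_obs(); R=np.array(o["tool_rot"])
    print("t",round(o["t"],2),"pos",np.round(o["eef_pos"],4),"F",np.round(o["force"],1),"gap",round(o["finger_gap"],4),"yaw",np.degrees(np.arctan2(R[1,0],R[0,0])).round(2),"z",R[:,2].round(3))
    print("units",np.round(R.T@(np.array([x,y,z])-o["eef_pos"])/.03,2))
E
python3 -c "
from h import *;to(.562,-.041,.24)"
```

```text
t 1.35 pos [ 0.3551 -0.2097  0.2725] F [-0.1 -0.8  0. ] gap 0.0939 yaw -6.48 z [-0.  0. -1.]
units [ 6.22 -6.37  1.08]
```

Request:
servo_tool --increments '[[[0.9, -0.9, 0], [0, 0, 0], 1], [[0.9, -0.9, 0], [0, 0, 0], 1], [[0.9, -0.9, 0], [0, 0, 0], 1], [[0.9, -0.9, 0], [0, 0, 0], 1], [[0.9, -0.9, 0], [0, 0, 0], 1]]'

```text
t: 1.98
eef_pos: [0.5049, -0.0909, 0.2724]
tool_rot: [[0.994, -0.113, -0.0], [-0.113, -0.994, 0.0], [-0.0, -0.0, -1.0]]
force: [-0.1, 0.3, 0.7]
finger_gap: 0.0938
grip_force: 0.0
```

Request:
servo_tool --increments '[[[0.8, -0.8, 0.2], [0, 0, 0], 1], [[0.7, -0.7, 0.2], [0, 0, 0], 1], [[0, 0, 0.2], [0, 0, 0], 1], [[0, 0, 0.2], [0, 0, 0], 1], [[0, 0, 0], [0, 0, 0], 1]]'

```text
t: 2.6
eef_pos: [0.5532, -0.0528, 0.2483]
tool_rot: [[0.994, -0.114, -0.001], [-0.114, -0.994, 0.0], [-0.001, 0.0, -1.0]]
force: [0.4, -1.3, 0.1]
finger_gap: 0.0939
grip_force: 0.0
```

Run:
```python
from h import *;to(.562,-.041,.190)
from workcell import get_image
d=get_image("wrist");cv2.imwrite("pics/w1.png",d["img"])
```

```text
t 2.6 pos [ 0.5532 -0.0528  0.2483] F [ 0.4 -1.3  0.1] gap 0.0939 yaw -6.52 z [-0.001  0.    -1.   ]
units [ 0.25 -0.42  1.94]
```

View pics/w1.png

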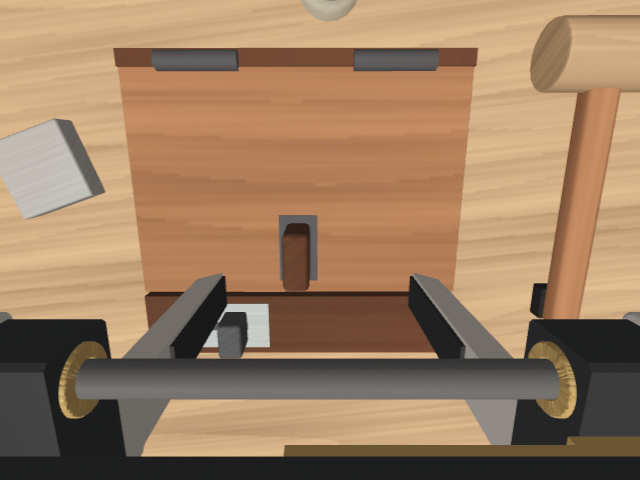

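The wrist view shows the tool square with the lid. The fin's centre is at (296,255), slightly left of the midpoint between the fingers (about x=318), which agrees with the calculated offset. I'm descending onto the fin.

Request:
servo_tool --increments '[[[0.25, -0.42, 0], [0, 0, 0], 0.6], [[0, 0, 0.6], [0, 0, 0], 0.6], [[0, 0, 0.6], [0, 0, 0], 0.6], [[0, 0, 0.4], [0, 0, 0], 0.6], [[0, 0, 0.3], [0, 0, 0], 0.6]]'

```text
t: 3.28
eef_pos: [0.5625, -0.0406, 0.1905]
tool_rot: [[0.994, -0.113, -0.001], [-0.113, -0.994, 0.0], [-0.001, -0.0, -1.0]]
force: [-0.7, -0.3, 0.0]
finger_gap: 0.0565
grip_force: 0.0
```

Run:
```python
from h import *;to(.562,-.041,.190)
```

```text
t 3.27 pos [ 0.5625 -0.0406  0.1905] F [-0.7 -0.3  0. ] gap 0.0565 yaw -6.49 z [-0.001  0.    -1.   ]
units [-0.02  0.01  0.02]
```

Request:
servo_tool --increments '[[[0, 0, 0], [0, 0, 0], 0], [[0, 0, 0], [0, 0, 0], 0], [[0, 0, 0], [0, 0, 0], 0], [[0, 0, 0], [0, 0, 0], 0], [[0, 0, 0], [0, 0, 0], 0]]' --force 30

```text
t: 3.9
eef_pos: [0.5628, -0.0407, 0.1919]
tool_rot: [[0.994, -0.113, 0.0], [-0.113, -0.994, -0.0], [0.0, 0.0, -1.0]]
force: [-0.9, -2.3, 2.0]
finger_gap: 0.0157
grip_force: 30.0
```

Request:
servo_tool --increments '[[[0, 0, -0.05], [0, 0, 0], 0], [[0, 0, -0.05], [0, 0, 0], 0], [[0, 0, -0.05], [0, 0, 0], 0], [[0, 0, 0], [0, 0, 0], 0], [[0, 0, 0], [0, 0, 0], 0]]'

```text
t: 4.53
eef_pos: [0.563, -0.0407, 0.1953]
tool_rot: [[0.994, -0.113, 0.001], [-0.113, -0.994, -0.0], [0.001, 0.0, -1.0]]
force: [8.8, -2.9, -12.4]
finger_gap: 0.0155
grip_force: 30.0
```

Request:
servo_tool --increments '[[[0, 0, -0.06], [0, 0, 0], 0], [[0, 0, -0.06], [0, 0, 0], 0], [[0, 0, 0], [0, 0, 0], 0], [[0, 0, 0], [0, 0, 0], 0], [[0, 0, 0], [0, 0, 0], 0]]'

```text
t: 5.15
eef_pos: [0.5622, -0.0407, 0.1963]
tool_rot: [[0.994, -0.113, -0.003], [-0.113, -0.994, 0.0], [-0.003, 0.0, -1.0]]
force: [13.5, -3.3, -33.3]
finger_gap: 0.0154
grip_force: 30.0
```

Run:
```python
from h import *;to(.562,-.041,.190)
from workcell import get_image
d=get_image("scene");cv2.imwrite("pics/s1.png",cv2.resize(d["img"][150:350,180:420],None,fx=3,fy=3))
```

```text
t 5.15 pos [ 0.5622 -0.0407  0.1963] F [ 13.5  -3.3 -33.3] gap 0.0154 yaw -6.49 z [-0.003  0.    -1.   ]
units [-0.    0.01  0.21]
```

View pics/s1.png

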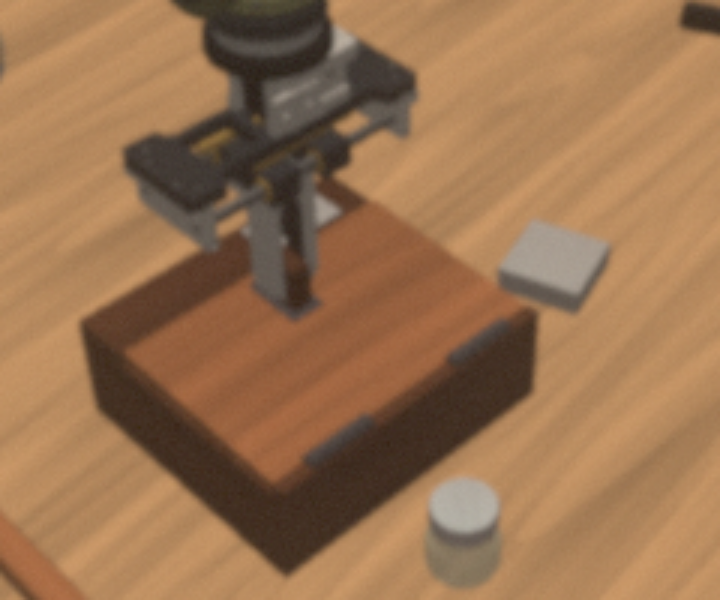

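The picture shows the fin pinched at about (290,275) in the crop and the lid still practically shut. Upward force reached 33 N within a few millimetres, where a free lid takes about 3 N, so the lid is caught. I'm lowering it, letting go, and moving to the catch.

Request:
servo_tool --increments '[[[0, 0, 0.12], [0, 0, 0], 0], [[0, 0, 0.13], [0, 0, 0], 0], [[0, 0, 0], [0, 0, 0], 0.6], [[0, 0, 0], [0, 0, 0], 0.6], [[0, 0, 0], [0, 0, 0], 0.6]]'

```text
t: 5.82
eef_pos: [0.5628, -0.0405, 0.1924]
tool_rot: [[0.994, -0.113, 0.0], [-0.113, -0.994, 0.0], [0.0, -0.0, -1.0]]
force: [-0.3, -0.6, 0.2]
finger_gap: 0.0427
grip_force: 0.0
```

Request:
servo_tool --increments '[[[0, 0, -0.8], [0, 0, 0], 0.6], [[0, 0, -0.8], [0, 0, 0], 0.6], [[-0.6, -0.5, 0], [0, 0, 0], 0.6], [[-0.6, -0.5, 0], [0, 0, 0], 0.6], [[-0.6, -0.5, 0], [0, 0, 0], 0.6]]'

```text
t: 6.45
eef_pos: [0.5136, 0.0108, 0.2404]
tool_rot: [[0.994, -0.113, 0.0], [-0.113, -0.994, 0.0], [0.0, -0.0, -1.0]]
force: [0.1, -0.3, 0.1]
finger_gap: 0.0565
grip_force: 0.0
```

Run:
```python
from h import *;to(.510,.0106,.186)
```

```text
t 6.45 pos [0.5136 0.0108 0.2404] F [ 0.1 -0.3  0.1] gap 0.0565 yaw -6.48 z [ 0.  0. -1.]
units [-0.12  0.02  1.81]
```

Request:
servo_tool --increments '[[[-0.1, 0, 0.5], [0, 0, 0], 0.5], [[0, 0, 0.5], [0, 0, 0], 0.5], [[0, 0, 0.5], [0, 0, 0], 0.5], [[0, 0, 0.3], [0, 0, 0], 0.5], [[0, 0, 0], [0, 0, 0], 0.5]]'

```text
t: 7.08
eef_pos: [0.5111, 0.0104, 0.1854]
tool_rot: [[0.994, -0.113, -0.001], [-0.113, -0.994, 0.0], [-0.001, 0.0, -1.0]]
force: [-0.6, -0.3, -0.1]
finger_gap: 0.0472
grip_force: 0.0
```

Request:
servo_tool --increments '[[[0, 0, 0], [0, 0, 0], 0], [[0, 0, 0], [0, 0, 0], 0], [[0, 0, 0], [0, 0, 0], 0], [[0, 0, 0], [0, 0, 0], 0], [[0, 0, 0], [0, 0, 0], 0]]' --force 20

```text
t: 7.7
eef_pos: [0.5112, 0.0106, 0.1865]
tool_rot: [[0.994, -0.113, 0.0], [-0.113, -0.994, -0.0], [0.0, 0.0, -1.0]]
force: [-1.5, -0.4, 2.9]
finger_gap: 0.0158
grip_force: 20.0
```

Run:
```python
from h import *;to(.510,.0106,.186)
```

```text
t 7.7 pos [0.5112 0.0106 0.1865] F [-1.5 -0.4  2.9] gap 0.0158 yaw -6.48 z [ 0. -0. -1.]
units [-0.04  0.    0.02]
```

Catch pinched (gap 15.8 mm). I'm sliding it about 18 mm along chest +y, which is tool -y.

Request:
servo_tool --increments '[[[0, -0.15, 0], [0, 0, 0], 0], [[0, -0.15, 0], [0, 0, 0], 0], [[0, -0.15, 0], [0, 0, 0], 0], [[0, -0.13, 0], [0, 0, 0], 0], [[0, 0, 0], [0, 0, 0], 0]]'

```text
t: 8.32
eef_pos: [0.5132, 0.0283, 0.1864]
tool_rot: [[0.994, -0.112, 0.0], [-0.112, -0.994, 0.0], [0.0, -0.0, -1.0]]
force: [-1.3, -0.1, 4.5]
finger_gap: 0.0158
grip_force: 20.0
```

Run:
```python
from h import *;to(.5112,.0106,.186)
```

```text
t 8.32 pos [0.5132 0.0283 0.1864] F [-1.3 -0.1  4.5] gap 0.0158 yaw -6.45 z [ 0.  0. -1.]
units [-0.    0.6   0.01]
```

Request:
servo_tool --increments '[[[0, 0, 0], [0, 0, 0], 0.55], [[0, 0, 0], [0, 0, 0], 0.55], [[0, 0, -0.6], [0, 0, 0], 0.55], [[0, 0, -0.6], [0, 0, 0], 0.55], [[0, 0, -0.6], [0, 0, 0], 0.55]]'

```text
t: 8.95
eef_pos: [0.513, 0.028, 0.2406]
tool_rot: [[0.994, -0.113, -0.0], [-0.113, -0.994, 0.0], [-0.001, -0.0, -1.0]]
force: [-0.1, -0.2, 0.4]
finger_gap: 0.0518
grip_force: 0.0
```

Request:
servo_tool --increments '[[[0.6, 0.7, 0], [0, 0, 0], 0.55], [[0.6, 0.7, 0], [0, 0, 0], 0.55], [[0.7, 0.7, 0], [0, 0, 0], 0.55], [[0, 0, 0], [0, 0, 0], 0.55], [[0, 0, 0], [0, 0, 0], 0.55]]'

```text
t: 9.57
eef_pos: [0.5622, -0.0406, 0.2399]
tool_rot: [[0.994, -0.113, -0.001], [-0.113, -0.994, 0.0], [-0.001, -0.0, -1.0]]
force: [-0.1, -0.9, -0.3]
finger_gap: 0.0513
grip_force: 0.0
```

Run:
```python
from h import *;to(.5625,-.0406,.190)
```

```text
t 9.57 pos [ 0.5622 -0.0406  0.2399] F [-0.1 -0.9 -0.3] gap 0.0513 yaw -6.47 z [-0.001  0.    -1.   ]
units [ 0.01 -0.    1.66]
```

Request:
servo_tool --increments '[[[0, 0, 0.5], [0, 0, 0], 0.5], [[0, 0, 0.5], [0, 0, 0], 0.5], [[0, 0, 0.4], [0, 0, 0], 0.5], [[0, 0, 0.2], [0, 0, 0], 0.5], [[0, 0, 0], [0, 0, 0], 0]]'

```text
t: 10.2
eef_pos: [0.5626, -0.0411, 0.1918]
tool_rot: [[0.994, -0.113, -0.001], [-0.113, -0.994, 0.0], [-0.001, -0.0, -1.0]]
force: [0.0, 1.5, -0.1]
finger_gap: 0.04
grip_force: 0.0
```

Request:
servo_tool --increments '[[[0, 0, 0], [0, 0, 0], 0], [[0, 0, 0], [0, 0, 0], 0], [[0, 0, 0], [0, 0, 0], 0], [[0, 0, 0], [0, 0, 0], 0], [[0, 0, 0], [0, 0, 0], 0]]' --force 30

```text
t: 10.82
eef_pos: [0.5628, -0.0409, 0.1926]
tool_rot: [[0.994, -0.113, 0.001], [-0.113, -0.994, 0.0], [0.001, -0.0, -1.0]]
force: [0.2, 5.4, 4.2]
finger_gap: 0.0156
grip_force: 30.0
```

Request:
servo_tool --increments '[[[0.02, 0, -0.08], [0, 0, 0], 0], [[0.02, 0, -0.08], [0, 0, 0], 0], [[0.02, 0, -0.08], [0, 0, 0], 0], [[0.03, 0, -0.08], [0, 0, 0], 0], [[0, 0, 0], [0, 0, 0], 0]]'

```text
t: 11.45
eef_pos: [0.5652, -0.0412, 0.2011]
tool_rot: [[0.994, -0.113, -0.001], [-0.113, -0.994, 0.001], [-0.001, -0.001, -1.0]]
force: [2.2, 4.7, -5.8]
finger_gap: 0.0156
grip_force: 30.0
```

The lid is free: it has risen 9 mm on about 6 N. Next come the arc increments.

Run:
```python
import numpy as np
r=np.hypot(.115,.034);p0=np.arctan2(.034,.115)
a=np.radians(np.r_[4.7,np.arange(7.5,58,2.5)])
x=-r*np.cos(a+p0);z=r*np.sin(a+p0)
for q,dx,dz in zip(np.degrees(a[1:]),np.diff(x)/.03,np.diff(z)/.03):print(q.round(1),dx.round(3),dz.round(3))
```

```text
7.5 0.075 0.18
10.0 0.074 0.158
12.5 0.081 0.154
15.0 0.088 0.151
17.5 0.094 0.147
20.0 0.101 0.142
22.5 0.107 0.138
25.0 0.113 0.133
27.5 0.118 0.128
30.0 0.124 0.123
32.5 0.129 0.117
35.0 0.134 0.112
37.5 0.139 0.106
40.0 0.143 0.099
42.5 0.147 0.093
45.0 0.151 0.087
47.5 0.155 0.08
50.0 0.158 0.073
52.5 0.161 0.066
55.0 0.164 0.059
57.5 0.167 0.052
```

Request:
servo_tool --increments '[[[0.075, 0, -0.18], [0, 0, 0], 0], [[0.075, 0, -0.16], [0, 0, 0], 0], [[0.08, 0, -0.155], [0, 0, 0], 0], [[0.09, 0, -0.15], [0, 0, 0], 0], [[0.095, 0, -0.145], [0, 0, 0], 0]]'

```text
t: 12.08
eef_pos: [0.5772, -0.0425, 0.2244]
tool_rot: [[0.994, -0.113, -0.003], [-0.113, -0.994, 0.001], [-0.003, -0.001, -1.0]]
force: [0.7, 4.8, -6.2]
finger_gap: 0.0157
grip_force: 30.0
```

Request:
servo_tool --increments '[[[0.1, 0, -0.14], [0, 0, 0], 0], [[0.105, 0, -0.14], [0, 0, 0], 0], [[0.115, 0, -0.135], [0, 0, 0], 0], [[0.12, 0, -0.13], [0, 0, 0], 0], [[0.125, 0, -0.12], [0, 0, 0], 0]]'

```text
t: 12.7
eef_pos: [0.5941, -0.0444, 0.2444]
tool_rot: [[0.994, -0.113, -0.003], [-0.113, -0.994, 0.001], [-0.003, -0.001, -1.0]]
force: [-0.1, 5.0, -6.3]
finger_gap: 0.0154
grip_force: 30.0
```

Forces are low and steady, so I'm continuing.

Request:
servo_tool --increments '[[[0.13, 0, -0.115], [0, 0, 0], 0], [[0.135, 0, -0.11], [0, 0, 0], 0], [[0.14, 0, -0.105], [0, 0, 0], 0], [[0.145, 0, -0.1], [0, 0, 0], 0], [[0.145, 0, -0.095], [0, 0, 0], 0]]'

```text
t: 13.32
eef_pos: [0.6148, -0.0468, 0.2599]
tool_rot: [[0.994, -0.113, -0.003], [-0.113, -0.994, 0.001], [-0.004, -0.0, -1.0]]
force: [-1.1, 4.3, -6.4]
finger_gap: 0.0157
grip_force: 30.0
```

Request:
servo_tool --increments '[[[0.15, 0, -0.085], [0, 0, 0], 0], [[0.155, 0, -0.08], [0, 0, 0], 0], [[0.16, 0, -0.075], [0, 0, 0], 0], [[0.16, 0, -0.065], [0, 0, 0], 0], [[0.165, 0, -0.06], [0, 0, 0], 0]]'

```text
t: 13.95
eef_pos: [0.6384, -0.0495, 0.2709]
tool_rot: [[0.994, -0.113, -0.004], [-0.113, -0.994, 0.001], [-0.004, -0.0, -1.0]]
force: [-2.9, 5.7, -5.1]
finger_gap: 0.0161
grip_force: 30.0
```

Request:
servo_tool --increments '[[[0, 0, 0], [0, 0, 0], 0], [[0, 0, 0], [0, 0, 0], 0], [[0, 0, 0], [0, 0, 0], 0], [[0, 0, 0], [0, 0, 0], 0], [[0, 0, 0], [0, 0, 0], 0]]'

```text
t: 14.58
eef_pos: [0.6384, -0.0494, 0.2709]
tool_rot: [[0.994, -0.113, -0.003], [-0.113, -0.994, 0.001], [-0.003, -0.0, -1.0]]
force: [0.5, 5.3, -7.3]
finger_gap: 0.016
grip_force: 30.0
```

Run:
```python
from h import *;to(.5625,-.0406,.190)
from workcell import get_image
d=get_image("scene");cv2.imwrite("pics/s2.png",d["img"])
d=get_image("scene");P=cloud(d)
# points on the lid plane right of the gripper, chest frame about the hinge
c,s=np.cos(np.radians(-6.4)),np.sin(np.radians(-6.4))
D=P-np.array([.676,-.0536,.08]);X=D[...,0]*c+D[...,1]*s;Y=-D[...,0]*s+D[...,1]*c;Z=D[...,2]
for a,b in((-.105,-.07),(.07,.105)):
    m=(Y>a)&(Y<b)&(Z>.02)&(Z<.2)&(X<.02)&(X>-.15)&(d["range_z"]>0)
    print(m.sum(), np.degrees(np.arctan(-np.polyfit(X[m],Z[m],1)[0])) if m.sum()>20 else None)
```

```text
t 14.57 pos [ 0.6384 -0.0494  0.2709] F [ 0.5  5.3 -7.3] gap 0.016 yaw -6.46 z [-0.003  0.001 -1.   ]
units [-2.54 -0.01  2.7 ]
1428 43.00940523219885
984 39.92952124565223
```

View pics/s2.png

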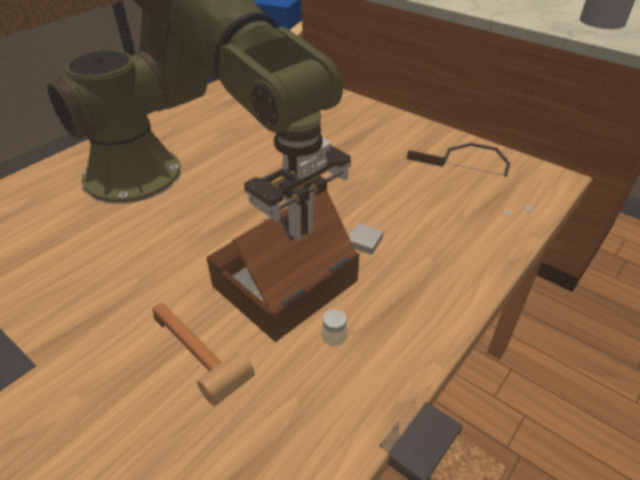

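The lid is open and held at the fin (about (300,220)), with the block, jar and mallet undisturbed. The arc geometry gives about 54°, but the plane fit gives 40–43°, so I'm checking the angle with a tighter fit.

Run:
```python
from h import *
from workcell import get_image,status
c,s=np.cos(np.radians(-6.4)),np.sin(np.radians(-6.4))
for n in("scene","top"):
    d=get_image(n);P=cloud(d)
    D=P-np.array([.676,-.0536,.08]);X=D[...,0]*c+D[...,1]*s;Y=-D[...,0]*s+D[...,1]*c;Z=D[...,2]
    for a,b in((-.1,-.05),(.05,.1)):
        m=(Y>a)&(Y<b)&(Z>.02)&(Z<.2)&(X<.05)&(X>-.12)&(d["range_z"]>0)
        for z in np.arange(.02,.14,.02):
            k=m&(abs(Z-z)<.003)
            if k.sum()>5: print(n,a,z.round(2),np.median(X[k]).round(4),k.sum())
```

```text
scene -0.1 0.02 -0.0123 46
scene -0.1 0.04 -0.0264 114
scene -0.1 0.06 -0.0421 106
scene -0.1 0.08 -0.0567 110
scene -0.1 0.1 -0.0718 106
scene -0.1 0.12 -0.0866 93
scene 0.05 0.02 -0.0125 41
scene 0.05 0.04 -0.0263 75
scene 0.05 0.06 -0.0412 87
scene 0.05 0.08 -0.0569 84
scene 0.05 0.1 -0.072 73
scene 0.05 0.12 -0.0867 6
top 0.05 0.06 -0.0398 37
top 0.05 0.08 -0.0545 69
top 0.05 0.1 -0.0694 74
top 0.05 0.12 -0.0856 102
```

The tighter fit gives 53.4°, which agrees with the arc. The lid is steady and held with 30 N, so I'm handing in.

```bash
python3 -c "
from workcell import close_job;print(close_job())"
```

```text
the job is handed in; nothing more can be done
None
```

I tugged the lid and found it caught, slid the thumb catch back about 18 mm, then raised the lid to about 53° and handed in while holding it steady at 30 N; the bystanders look undisturbed, and the hand-in returned no verdict.

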